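# Put the microscope objectives away in their order

## Task

The four cleaned microscope objectives stand in a row on the grey service board; move them all into the wells of the wooden storage block, keeping their order: the one that stands nearest the brass knob of the service board goes into the well nearest the brass knob of the storage block, the next one into the next well, and so on. Stand each one upright, nose up, flat in its well, never letting one tip over, and set them down gently, since they are glass inside: no dropping or ramming.

Things in the scene. Friction and masses are not known exactly. Their poses are not given: they have to be found in the camera images.
- objective_a: Loose bare-metal microscope objective, nose up, the shortest: 36 mm tall, nearly a plain cylinder with a wide flat front lens (nose 26 mm across). Gripped on its straight barrel, 28 mm diameter from the flat foot to 30 mm height. 80 to 160 g. Origin: centre of the foot; z up. It starts on one of the service board's pads, foot 15 mm above the bench.
- objective_b: Loose bare-metal microscope objective, nose up, 44 mm tall, a short cone above the barrel narrowing to a nose 18 mm across. Gripped on its straight barrel, 28 mm diameter from the flat foot to 30 mm height. 80 to 160 g. Origin: centre of the foot; z up. It starts on one of the service board's pads, foot 15 mm above the bench.
- objective_c: Loose bare-metal microscope objective, nose up, 52 mm tall, a step above the barrel (to 18 mm across at 40 mm height), then a taper to a nose 15 mm across. Gripped on its straight barrel, 28 mm diameter from the flat foot to 30 mm height. 80 to 160 g. Origin: centre of the foot; z up. It starts on one of the service board's pads, foot 15 mm above the bench.
- objective_d: Loose bare-metal microscope objective, nose up, the tallest: 60 mm tall, a long step above the barrel (to 16 mm across at 44 mm height), then a pointed nose 8 mm across. Gripped on its straight barrel, 28 mm diameter from the flat foot to 30 mm height. 80 to 160 g. Origin: centre of the foot; z up. It starts on one of the service board's pads, foot 15 mm above the bench.
- pad_a: Flat black rubber disc, 44 mm diameter, 3 mm thick, fixed on top of the service board: the pad on which objective_a stands at the start, whichever place in the row that is. It never moves. Origin: centre of its underside, z up.
- pad_b: Flat black rubber disc, 44 mm diameter, 3 mm thick, fixed on top of the service board: the pad on which objective_b stands at the start, whichever place in the row that is. It never moves. Origin: centre of its underside, z up.
- pad_c: Flat black rubber disc, 44 mm diameter, 3 mm thick, fixed on top of the service board: the pad on which objective_c stands at the start, whichever place in the row that is. It never moves. Origin: centre of its underside, z up.
- pad_d: Flat black rubber disc, 44 mm diameter, 3 mm thick, fixed on top of the service board: the pad on which objective_d stands at the start, whichever place in the row that is. It never moves. Origin: centre of its underside, z up.
- service_board: Grey metal board fixed to the bench, 64 mm wide (x), 12 mm thick, y from -112 to +140 mm. Origin: underside, below the middle of the row; z up. Four pads at x = 0, y = +84 (first, next to the knob), +28, -28, -84 mm; which objective is where is random. Brass knob (22 mm diameter, 24 mm high) on top at y = +126 mm. Lies at any yaw, left or right.
- storage_block: Wooden block fixed to the bench, 64 mm wide (x), 16 mm thick, y from -112 to +140 mm. Origin: underside, below the middle of the row; z up. Four empty round wells, 45 mm across, 6 mm deep (floor 10 mm above the bench), at x = 0, y = +84 (first, next to the knob), +28, -28, -84 mm. Brass knob (22 mm diameter, 24 mm high) on top at y = +126 mm. Lies at any yaw, left or right.

How it is judged:
By the outcome, as a careful person would: the job done as asked, in the order asked, and still so for the second after the job is handed in, with the robot touching nothing.
It also fails if it takes over 122 s, if anything falls off the work surface, if the arm or the gripper's body presses on something with over 40 N, if the wrist force passes 120 N, or if a joint passes its speed limit or range.

## Robot

A 7-joint arm with a two-finger parallel gripper is mounted at the origin on the work surface. World frame = base frame: x ahead of the robot, y to its left, z up, the work surface at z = 0. Lengths are in m, angles in rad, forces in N, time in s.
With the tool pointing down it reaches from about 0.4 to 0.85 m from the base axis. Payload 4.5 kg.
Tool frame: the origin (TCP) lies at the very end of the fingers, on their centre line; the grasp point (between the pads) lies 19 mm behind it (arm.hold_point_z is the distance from the TCP to the grasp point, in m); z points along the fingers, y is the direction in which the jaws open and shut (so a half turn about z gives the same grasp; the last joint's range is limited). The gripper opens to 88 mm and grips with 3 to 60 N. Pads are 18 mm wide; open, the fingers measure 123 mm over their backs; the gripper's body (75 mm by 187 mm) begins 45 mm behind the grasp point.
Start: joints at [0.034, 0.689, -0.195, 1.565, 0.157, 0.902, -0.215], TCP at [0.625, 0, 0.239] pointing down, gripper open.
Joint ranges: [-3.01, 3.01], [-0.46, 2.08], [-1.47, 1.51], [0.13, 2.56], [-1, 4.14], [0.04, 2.09], [-2.66, 2.66]. Speed limits (rad/s): [2.57, 2.57, 3.14, 3.14, 3.14, 3.14, 3.14].

## Interface

Orientations are given as a unit quaternion [x, y, z, w].
In Python, from workcell import arm, vision, silhouettes gives the robot as it stands.
- The arm moves only by the tool arm_command, never from a script. Its argument "series" is a list of rows, each a list of 7 numbers: the shift along the tool's x, y, z in m, then the turn, a rotation vector about the tool's x, y, z in degrees, then the opening, from -1 (shut) to 1 (fully open). A call has 1 to 8 rows; each row shifts and turns the commanded pose from where the row before left it, along the tool's axes as they then stand; what a row does not reach is not made up. A row lasts 1/10 s, in which the tool goes at most 50 mm and 8.59 degrees, less where a joint would pass 70% of its speed; a pose out of reach is approached as far as the arm can. A call with a gripper value outside its range is refused whole. The fingers move at their own pace and stop on an object; the grip force is fixed at half the most. Time passes only in rows, so rows that do not move let the fingers close. It gives the time, the measured TCP pose, the force and the opening at its end, in the units of the state.
- arm.read_state(): the state, without advancing time (a new reading comes with each control period).
- vision.read_camera(name): name is "scene" or "side" or "wrist"; returns (picture, depth): 400x640x3 uint8, red, green, blue; 400x640 float32, m along the optical axis (not along the pixel's ray), 0 where there is no reading.
- vision.camera_info(name): a dict with "fx", "fy", "cx", "cy" (pixels), "k1" (the pictures are not rectified: a ray, as slopes to the right and down, at radius r is drawn at 1 + k1 r^2 times it, then the intrinsics apply), "pose" (4x4, takes a point from camera to world coordinates); the wrist camera has in their place "hand_eye" (4x4, takes a point from camera to tool coordinates, whose origin is the TCP and whose axes are the flange's). Camera axes: x right, y down, z forward; pixel columns grow to the right and rows downward; lengths in m; the calibration is good to about 2 mm. A picture is of the moment at which its call begins: read the wrist's pose just before it. camera_info takes no time and is no camera call.
- arm.hand_in(): hands the job in, once; it reports no verdict.
Trained networks look in the newest picture that a camera, given by its name, has taken for a name from the list of things; names that differ only in an ending like _2 or _b are one class to them, and where a whole thing is asked for, a point or a joint stands for the part that bears it (a point fixed in the world has none). Each returns a list of dicts, best first, with "conf" (0 to 1); they miss things now and then, are a little off and sometimes report something else, mostly with a low value. They report only what shows in the picture. A call takes as long as a camera call.
- silhouettes(camera, target): "pixels" (400x640 bool, what is visible of it) and "at" ([column, row] in pixels, amid what is visible of it).
The state is a dict: "time_s": time; "joint_pos": joint angles; "joint_vel": joint speeds; "joint_torque": joint torques, N m; "tool_pos": TCP position; "orientation": TCP orientation; "ft_force": force on the tool from outside, world axes, zero at the start; "torque": the same for the moment, N m; "opening": finger opening in m.
Only numpy, scipy, OpenCV 4.12 (cv2) and the standard library are available. Lean on these libraries where they do the work, as an engineer would, in place of code of your own. Each camera call takes 0.05 s, during which the arm holds its last target.

## Working session

There is one attempt and no reset: what is moved stays moved. The work goes in short steps, Python scripts to look and compute and a tool call to move; the robot and the scene stay as the last step left them, time stands still between calls to the robot, and variables do not carry over. Pictures are saved under pics/ and viewed, and the job is handed in when it is done.

Besides the shell and the picture viewer there is one more tool, called after ">>>" by a JSON object that holds its "op" and its "data". arm_command: Moves the arm, as the interface text tells. Its arguments: {"type":"object","properties":{"series":{"type":"array"}},"required":["series"]}

```bash
mkdir -p pics; ls; python3 - <<'E'
from workcell import arm, vision, silhouettes
import cv2
print(arm.read_state())
for n in ["scene","side","wrist"]:
    p,d=vision.read_camera(n); cv2.imwrite(f"pics/{n}0.png",p[:,:,::-1]); 
    print(n,{k:(v if not hasattr(v,'shape') else v.round(4).tolist()) for k,v in vision.camera_info(n).items()})
    import numpy as np; np.save(f"pics/{n}0d.npy",d)
E
```

```text
pics
{'time_s': 0.0, 'joint_pos': array([ 0.03378384,  0.68997718, -0.19454878,  1.56636515,  0.15728991,
        0.90246735, -0.21506021]), 'joint_vel': array([ 0.00240338, -0.00118195, -0.00050868, -0.0004371 , -0.00215515,
        0.00020741,  0.00168486]), 'joint_torque': array([ 3.38560185e-04, -5.27571630e+01, -1.26686912e+00, -1.53434461e+01,
       -5.26333472e-02,  6.56995355e-03,  1.65937727e-04]), 'tool_pos': array([ 6.24363697e-01, -1.66923253e-05,  2.37909518e-01]), 'orientation': array([ 7.07048663e-01,  7.07164306e-01, -6.79466835e-04, -6.08709575e-04]), 'ft_force': array([ 0.67545975, -0.46476734, -0.27567883]), 'torque': array([ 0.06645639, -0.03564483, -0.03238656]), 'opening': 0.08810679977039836}
scene {'fx': 443.31162325153474, 'fy': 443.31162325153474, 'cx': 323.92915303878164, 'cy': 197.82111989595114, 'k1': -0.016864806972856316, 'pose': [[-0.0211, 0.7266, -0.6868, 1.1481], [0.9998, 0.0159, -0.0139, 0.009], [0.0008, -0.6869, -0.7267, 0.7095], [0.0, 0.0, 0.0, 1.0]]}
side {'fx': 506.34848835355, 'fy': 506.34848835355, 'cx': 323.13716584435406, 'cy': 199.07095135832006, 'k1': -0.1485093218728221, 'pose': [[-0.8843, -0.366, 0.2899, 0.2352], [-0.4667, 0.7131, -0.5232, 0.5248], [-0.0153, -0.5979, -0.8014, 0.8619], [0.0, 0.0, 0.0, 1.0]]}
wrist {'fx': 319.6056990268884, 'fy': 319.6056990268884, 'cx': 325.51987976932924, 'cy': 201.96318534277756, 'k1': 0.01683405366920426, 'hand_eye': [[-0.0004, -0.9587, -0.2843, 0.0727], [1.0, -0.0005, 0.0, -0.0004], [-0.0002, -0.2843, 0.9587, -0.1456], [0.0, 0.0, 0.0, 1.0]]}
```

View pics/scene0.png

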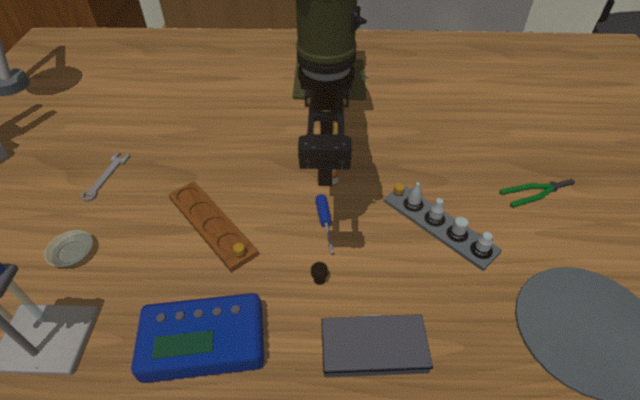

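View pics/side0.png

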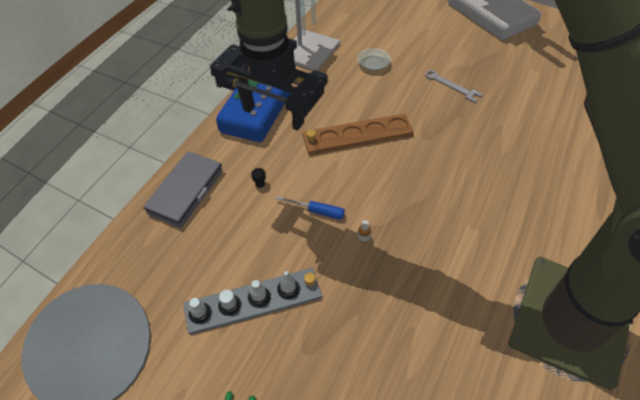

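View pics/wrist0.png

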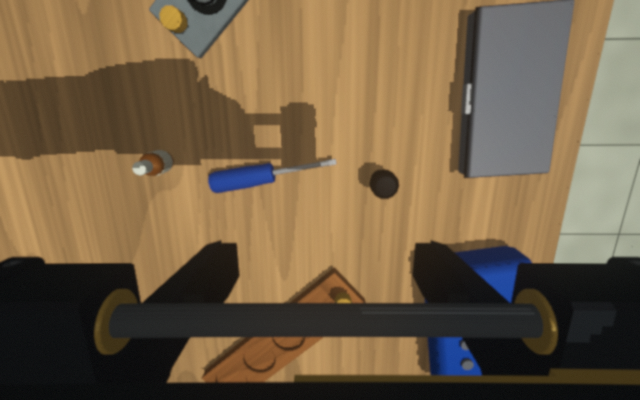

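The scene picture shows the service board right (knob ~(399,189), tall objective d next to it) and the storage block left (knob ~(238,249)). Next I measure both from depth and silhouettes.

```bash
cat > h.py <<'E'
import numpy as np, cv2
from scipy.spatial.transform import Rotation as R
from workcell import arm, vision, silhouettes
def pose(name,st=None):
    c=vision.camera_info(name)
    if name!="wrist": return np.array(c["pose"])
    st=st or arm.read_state()
    T=np.eye(4);T[:3,:3]=R.from_quat(st["orientation"]).as_matrix();T[:3,3]=st["tool_pos"]
    return T@np.array(c["hand_eye"])
def rays(name,px):
    c=vision.camera_info(name)
    K=np.array([[c["fx"],0,c["cx"]],[0,c["fy"],c["cy"]],[0,0,1]])
    px=np.asarray(px,float).reshape(-1,1,2)
    n=cv2.undistortPoints(px,K,np.array([c["k1"],0,0,0])).reshape(-1,2)
    return np.c_[n,np.ones(len(n))]
def cloud(name,d,mask,P):
    v,u=np.nonzero(mask&(d>0)); r=rays(name,np.c_[u,v])*d[v,u][:,None]
    return r@P[:3,:3].T+P[:3,3]
def onplane(name,px,z,P):
    r=rays(name,px)@P[:3,:3].T; t=(z-P[2,3])/r[:,2]; return P[:3,3]+r*t[:,None]
E
python3 - <<'E'
from h import *
for n in ["scene","side"]:
    p,d=vision.read_camera(n);P=pose(n)
    for t in ["service_board","storage_block","objective_a","objective_b","objective_c","objective_d"]:
        for s in silhouettes(n,t)[:5]:
            if s["conf"]<.3: continue
            m=s["pixels"]; c=cloud(n,d,m,P)
            z=c[:,2]
            out=[n,t,round(s["conf"],2),np.round(s["at"]),m.sum(),"z pct",np.percentile(z,[5,50,95]).round(4)]
            if "_b" in t and t[0]=='s':
                h=.012 if 'service' in t else .016
                c=c[abs(z-h)<.006]
                rect=cv2.minAreaRect(c[:,:2].astype(np.float32)*1000); out+=[rect]
            else: 
                top=c[z>np.percentile(z,80)]; out+=[c.mean(0).round(3),top.mean(0).round(4)]
            print(*out)
E
```

```text
scene service_board 0.91 [440. 230.] 1751 z pct [0.0063 0.0126 0.0256] ((554.1021118164062, 234.9027862548828), (251.8640899658203, 67.35542297363281), 45.25582504272461)
scene storage_block 0.76 [213. 228.] 3276 z pct [0.0069 0.0154 0.0191] ((560.7932739257812, -236.4730224609375), (255.89822387695312, 65.44498443603516), 41.338253021240234)
scene objective_a 0.83 [462. 227.] 281 z pct [0.0195 0.0444 0.0532] [0.589 0.262 0.041] [0.5853 0.2641 0.0527]
scene objective_a 0.76 [416. 193.] 268 z pct [0.0194 0.0453 0.0705] [0.511 0.184 0.044] [0.5076 0.1843 0.0664]
scene objective_a 0.63 [484. 241.] 323 z pct [0.0172 0.045  0.0606] [0.628 0.302 0.042] [0.6239 0.3041 0.0597]
scene objective_a 0.56 [436. 212.] 268 z pct [0.0205 0.0464 0.0676] [0.551 0.222 0.044] [0.5467 0.2238 0.0649]
scene objective_b 0.83 [462. 227.] 281 z pct [0.0195 0.0444 0.0532] [0.589 0.262 0.041] [0.5853 0.2641 0.0527]
scene objective_b 0.76 [416. 193.] 268 z pct [0.0194 0.0453 0.0705] [0.511 0.184 0.044] [0.5076 0.1843 0.0664]
scene objective_b 0.63 [484. 241.] 323 z pct [0.0172 0.045  0.0606] [0.628 0.302 0.042] [
[... 1979 characters left out ...]
[0.498 0.19  0.048] [0.5009 0.1865 0.0683]
side objective_c 0.85 [258. 295.] 306 z pct [0.0191 0.0475 0.0673] [0.538 0.229 0.045] [0.5423 0.2247 0.066 ]
side objective_c 0.8 [229. 303.] 274 z pct [0.02   0.0474 0.0526] [0.578 0.267 0.042] [0.5808 0.2655 0.0522]
side objective_c 0.54 [286. 283.] 240 z pct [0.0236 0.0495 0.0727] [0.498 0.19  0.048] [0.5009 0.1865 0.0683]
side objective_d 0.85 [258. 295.] 306 z pct [0.0191 0.0475 0.0673] [0.538 0.229 0.045] [0.5423 0.2247 0.066 ]
side objective_d 0.8 [229. 303.] 274 z pct [0.02   0.0474 0.0526] [0.578 0.267 0.042] [0.5808 0.2655 0.0522]
side objective_d 0.54 [286. 283.] 240 z pct [0.0236 0.0495 0.0727] [0.498 0.19  0.048] [0.5009 0.1865 0.0683]
```

>>> {"op": "arm_command", "data": {"series": [[0,0,0,0,0,7.8,1],[0,0,0,0,0,7.8,1],[0,0,0,0,0,7.8,1],[0,0,0,0,0,7.8,1],[0,0,0,0,0,7.8,1],[0,0,0,0,0,7.8,1],[0,0,0,0,0,0,1]]}}

```text
time_s: 1.55
tool_pos: [0.625, 0.0002, 0.2388]
orientation: [0.93, 0.368, -0.0, 0.0]
ft_force: [0.5, -0.2, 0.2]
opening: 0.0883
```

```bash
cat >> h.py <<'E'
def go(x,y,z,show=True):
    st=arm.read_state();M=R.from_quat(st["orientation"]).as_matrix()
    d=M.T@(np.array([x,y,z])-st["tool_pos"])
    print("t",round(st["time_s"],2),"pos",st["tool_pos"].round(4),"tool shift mm",(d*1000).round(1),"f",st["ft_force"].round(1),"op",round(st["opening"],4),
     "rx,ry axis", M[:,0].round(3),M[:,1].round(3),"down",M[:,2].round(3))
    return d
E
python3 -c "
from h import *
go(.505,.185,.16)"
```

```text
t 1.55 pos [6.250e-01 2.000e-04 2.388e-01] tool shift mm [  39.  -216.9   78.7] f [ 0.5 -0.2  0.2] op 0.0883 rx,ry axis [ 0.729  0.684 -0.   ] [ 0.684 -0.729  0.   ] down [ 0. -0. -1.]
```

>>> {"op": "arm_command", "data": {"series": [[0.0056,-0.031,0.0112,0,0,0,1],[0.0056,-0.031,0.0112,0,0,0,1],[0.0056,-0.031,0.0112,0,0,0,1],[0.0056,-0.031,0.0112,0,0,0,1],[0.0056,-0.031,0.0112,0,0,0,1],[0.0055,-0.031,0.0112,0,0,0,1],[0.0055,-0.031,0.0115,0,0,0,1],[0,0,0,0,0,0,1]]}}

```text
time_s: 2.35
tool_pos: [0.501, 0.19, 0.1587]
orientation: [0.928, 0.374, -0.002, -0.002]
ft_force: [-0.0, -0.1, -0.2]
opening: 0.0881
```

```bash
python3 - <<'E'
from h import *
go(.505,.185,.16)
P=pose("wrist");p,d=vision.read_camera("wrist")
cv2.imwrite("pics/w1.png",p[:,:,::-1])
np.savez("pics/w1.npz",p=p,d=d,P=P)
for s in silhouettes("wrist","objective_d"):
    c=cloud("wrist",d,s["pixels"],P); z=c[:,2]; print(round(s["conf"],2),s["at"],s["pixels"].sum(),np.percentile(z,[5,50,95]).round(4),c[z>np.percentile(z,80)].mean(0).round(4))
E
```

```text
t 2.35 pos [0.501  0.19   0.1587] tool shift mm [-0.6  6.4 -1.3] f [-0.  -0.1 -0.2] op 0.0881 rx,ry axis [ 0.721  0.693 -0.002] [ 0.693 -0.721 -0.005] down [-0.005  0.002 -1.   ]
0.94 [328.5, 55.5] 1272 [0.0309 0.0507 0.0521] [0.5831 0.2641 0.0519]
0.73 [331.3, 126.4] 979 [0.0438 0.0532 0.0676] [0.5432 0.2246 0.0673]
0.66 [332.9, 194.3] 1004 [0.0247 0.0522 0.0745] [0.5049 0.1866 0.0715]
```

View pics/w1.png

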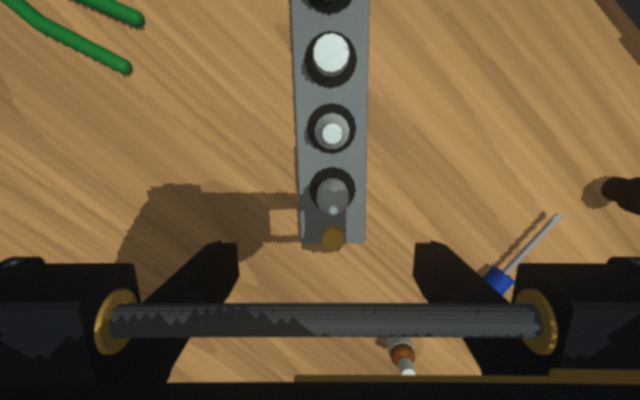

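>>> {"op": "arm_command", "data": {"series": [[0,0.003,0,0,0,0,1],[0,0,0,0,0,0,1],[0,0,0,0,0,0,1]]}}

```text
time_s: 2.75
tool_pos: [0.5079, 0.1815, 0.1604]
orientation: [0.93, 0.367, 0.0, 0.0]
ft_force: [0.3, 0.5, 0.9]
opening: 0.0882
```

```bash
python3 - <<'E'
from h import *
go(.505,.186,.16)
P=pose("wrist");p,d=vision.read_camera("wrist")
cv2.imwrite("pics/w2.png",cv2.resize(p[:260,230:430,::-1],None,fx=2.3,fy=2.3,interpolation=cv2.INTER_CUBIC))
for s in silhouettes("wrist","objective_d"):
    c=cloud("wrist",d,s["pixels"],P); z=c[:,2]; t=c[z>z.max()-.004]
    print(round(s["conf"],2),s["at"],s["pixels"].sum(),np.percentile(z,[5,50,95]).round(4),t.mean(0).round(4),len(t))
for s in silhouettes("wrist","service_board")[:1]:
    c=cloud("wrist",d,s["pixels"],P); c=c[abs(c[:,2]-.012)<.004]; print(cv2.minAreaRect(c[:,:2].astype(np.float32)*1000))
E
```

```text
t 2.75 pos [0.5079 0.1815 0.1604] tool shift mm [ 1.  -5.2  0.4] f [0.3 0.5 0.9] op 0.0882 rx,ry axis [0.73  0.683 0.001] [ 0.683 -0.73   0.001] down [ 0.001 -0.    -1.   ]
0.94 [317.4, 126.4] 967 [0.0444 0.0533 0.0676] [0.5435 0.2246 0.0667] 333
0.87 [320.2, 193.3] 1002 [0.0232 0.052  0.0745] [0.5041 0.1856 0.0743] 106
0.65 [311.7, 56.9] 1206 [0.0293 0.0507 0.0521] [0.5824 0.2635 0.0509] 972
((539.49853515625, 220.81033325195312), (212.18682861328125, 64.16923522949219), 44.9140739440918)
```

View pics/w2.png

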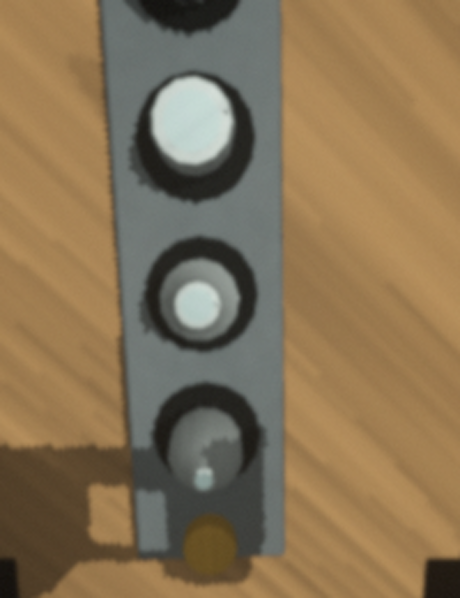

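>>> {"op": "arm_command", "data": {"series": [[0,-0.003,0,0,0,0,1],[0,-0.003,0,0,0,0,1],[0,0,0.025,0,0,0,1],[0,0,0.025,0,0,0,1],[0,0,0.025,0,0,0,1],[0,0,0.02,0,0,0,1],[0,0,0.01,0,0,0,1],[0,0,0,0,0,0,1]]}}

```text
time_s: 3.7
tool_pos: [0.502, 0.1871, 0.054]
orientation: [0.93, 0.368, -0.001, -0.0]
ft_force: [-0.1, 0.4, 0.7]
opening: 0.0882
```

>>> {"op": "arm_command", "data": {"series": [[0,0,0,0,0,0,1]]}}

```text
time_s: 3.8
tool_pos: [0.5032, 0.1873, 0.0555]
orientation: [0.93, 0.368, 0.0, 0.0]
ft_force: [0.1, 0.4, 0.5]
opening: 0.0883
```

```bash
python3 - <<'E'
from h import *
go(.504,.186,.0235)
P=pose("wrist");p,d=vision.read_camera("wrist")
cv2.imwrite("pics/w3.png",p[:,:,::-1])
E
```

```text
t 3.8 pos [0.5032 0.1873 0.0555] tool shift mm [-0.3  1.5 32. ] f [0.1 0.4 0.5] op 0.0883 rx,ry axis [0.729 0.685 0.001] [ 0.685 -0.729  0.   ] down [ 0.001  0.    -1.   ]
```

View pics/w3.png

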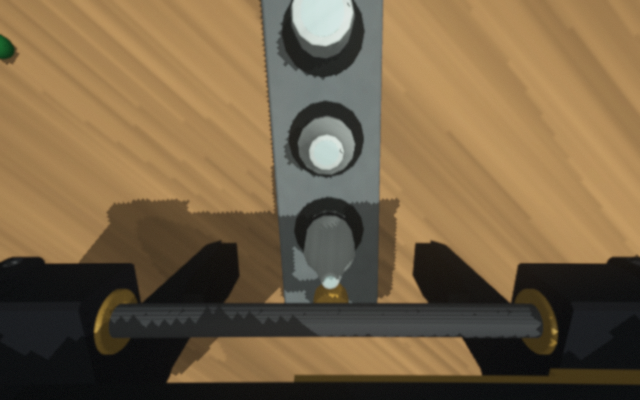

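>>> {"op": "arm_command", "data": {"series": [[0,0.0015,0.008,0,0,0,1],[0,0,0.008,0,0,0,1],[0,0,0.008,0,0,0,1],[0,0,0.005,0,0,0,1],[0,0,0.003,0,0,0,1],[0,0,0,0,0,0,1],[0,0,0,0,0,0,1]]}}

```text
time_s: 4.55
tool_pos: [0.5039, 0.186, 0.023]
orientation: [0.93, 0.368, 0.0, 0.0]
ft_force: [0.3, 0.1, 0.5]
opening: 0.0884
```

```bash
python3 - <<'E'
from h import *
go(.504,.186,.0235)
p,d=vision.read_camera("wrist")
cv2.imwrite("pics/w4.png",p[:,:,::-1])
E
```

```text
t 4.55 pos [0.5039 0.186  0.023 ] tool shift mm [ 0.   0.1 -0.5] f [0.3 0.1 0.5] op 0.0884 rx,ry axis [0.729 0.685 0.   ] [ 0.685 -0.729  0.   ] down [ 0. -0. -1.]
```

View pics/w4.png

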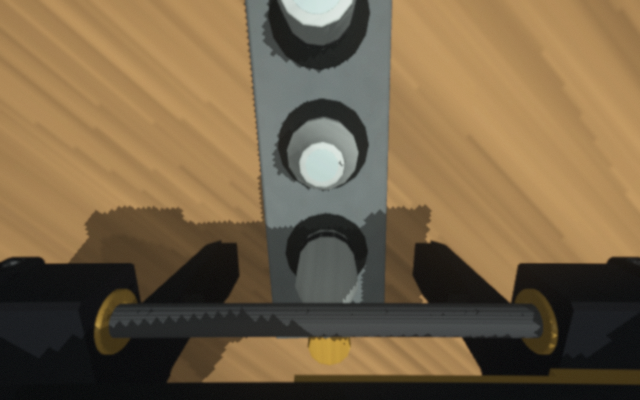

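>>> {"op": "arm_command", "data": {"series": [[0,0,0,0,0,0,0.5],[0,0,0,0,0,0,0.1],[0,0,0,0,0,0,-0.1],[0,0,0,0,0,0,-0.2],[0,0,0,0,0,0,-0.3],[0,0,0,0,0,0,-0.4],[0,0,0,0,0,0,-1],[0,0,0,0,0,0,-1]]}}

```text
time_s: 5.4
tool_pos: [0.5039, 0.186, 0.023]
orientation: [0.93, 0.368, 0.0, 0.0]
ft_force: [0.6, 0.5, -0.3]
opening: 0.0273
```

>>> {"op": "arm_command", "data": {"series": [[0,0,0,0,0,0,-1],[0,0,0,0,0,0,-1],[0,0,0,0,0,0,-1]]}}

```text
time_s: 5.7
tool_pos: [0.5039, 0.186, 0.023]
orientation: [0.93, 0.368, 0.0, 0.0]
ft_force: [0.1, -1.4, 0.5]
opening: 0.0271
```

```bash
python3 - <<'E'
from h import *
go(.504,.186,.0235)
p,d=vision.read_camera("wrist")
cv2.imwrite("pics/w5.png",p[:,:,::-1])
E
```

```text
t 5.7 pos [0.5039 0.186  0.023 ] tool shift mm [ 0.1  0.  -0.5] f [ 0.1 -1.4  0.5] op 0.0271 rx,ry axis [0.729 0.685 0.   ] [ 0.685 -0.729  0.   ] down [ 0. -0. -1.]
```

View pics/w5.png

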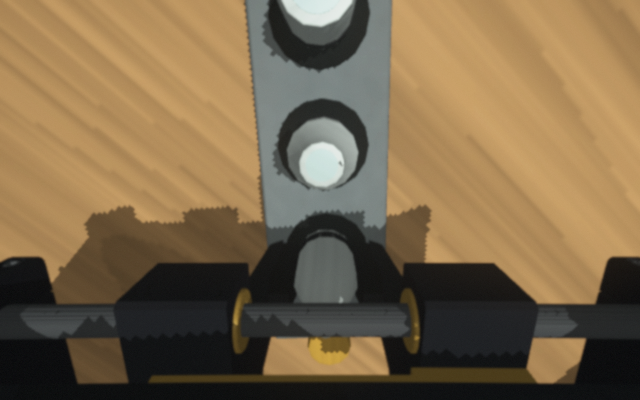

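>>> {"op": "arm_command", "data": {"series": [[0,0,-0.004,0,0,0,-1],[0,0,-0.01,0,0,0,-1],[0,0,-0.02,0,0,0,-1],[0,0,-0.025,0,0,0,-1],[0,0,-0.025,0,0,0,-1],[0,0,-0.016,0,0,0,-1],[0,0,0,0,0,0,-1]]}}

```text
time_s: 6.45
tool_pos: [0.5053, 0.1865, 0.1256]
orientation: [0.93, 0.368, 0.002, -0.0]
ft_force: [0.4, -0.3, -1.5]
opening: 0.0273
```

>>> {"op": "arm_command", "data": {"series": [[-0.005,0.01,0,0,0,0,-1],[-0.012,0.023,0,0,0,0,-1],[-0.018,0.035,0,0,0,0,-1],[-0.018,0.035,0,0,0,0,-1],[-0.018,0.035,0,0,0,0,-1],[-0.018,0.035,0,0,0,0,-1],[-0.018,0.035,0,0,0,0,-1],[-0.018,0.035,0,0,0,0,-1]]}}

```text
time_s: 7.25
tool_pos: [0.5781, -0.0795, 0.1216]
orientation: [0.93, 0.368, -0.001, -0.0]
ft_force: [1.4, 0.1, -1.7]
opening: 0.0267
```

>>> {"op": "arm_command", "data": {"series": [[-0.018,0.035,0,0,0,0,-1],[-0.018,0.035,0,0,0,0,-1],[-0.012,0.023,0,0,0,0,-1],[-0.0055,0.0135,0,0,0,0,-1],[0,0,0,0,0,0,-1],[0,0,0,0,0,0,-1],[0,0,0,0,0,0,-1]]}}

```text
time_s: 7.95
tool_pos: [0.6127, -0.1881, 0.1227]
orientation: [0.929, 0.37, -0.0, -0.001]
ft_force: [0.2, 0.3, -1.5]
opening: 0.0269
```

```bash
python3 - <<'E'
from h import *
go(.613,-.191,.0185)
P=pose("wrist");p,d=vision.read_camera("wrist")
cv2.imwrite("pics/w6.png",p[:,:,::-1])
np.savez("pics/w6.npz",p=p,d=d,P=P)
for s in silhouettes("wrist","storage_block")[:2]:
    c=cloud("wrist",d,s["pixels"],P); print(s["conf"],np.percentile(c[:,2],[5,25,50,75,95]).round(4)); c=c[abs(c[:,2]-.016)<.003]; print(cv2.minAreaRect(c[:,:2].astype(np.float32)*1000))
E
```

```text
t 7.95 pos [ 0.6127 -0.1881  0.1227] tool shift mm [ -1.9   2.6 104.1] f [ 0.2  0.3 -1.5] op 0.0269 rx,ry axis [0.727 0.687 0.001] [ 0.687 -0.727 -0.002] down [-0.001  0.002 -1.   ]
0.57 [0.009  0.0103 0.0153 0.0159 0.039 ]
((568.8063354492188, -231.98208618164062), (233.74761962890625, 63.77682113647461), 41.416717529296875)
```

View pics/w6.png

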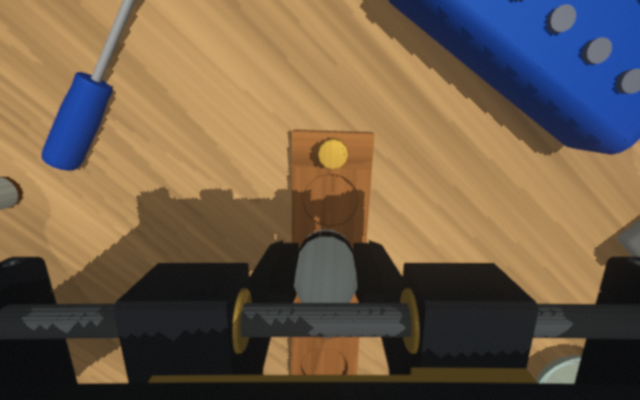

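```bash
python3 - <<'E'
from h import *
z=np.load("pics/w6.npz");P=z["P"]
print(onplane("wrist",[[331,200]],.016,P),onplane("wrist",[[333,154]],.040,P),onplane("wrist",[[289,130],[373,132]],.016,P))
cv2.imwrite("pics/w6c.png",cv2.resize(z["p"][110:260,250:410,::-1],None,fx=4,fy=4,interpolation=cv2.INTER_CUBIC))
E
```

```text
[[ 0.61538728 -0.19158844  0.016     ]] [[ 0.64585809 -0.16402879  0.04      ]] [[ 0.63380631 -0.12926193  0.016     ]
 [ 0.67722073 -0.17743872  0.016     ]]
```

View pics/w6c.png

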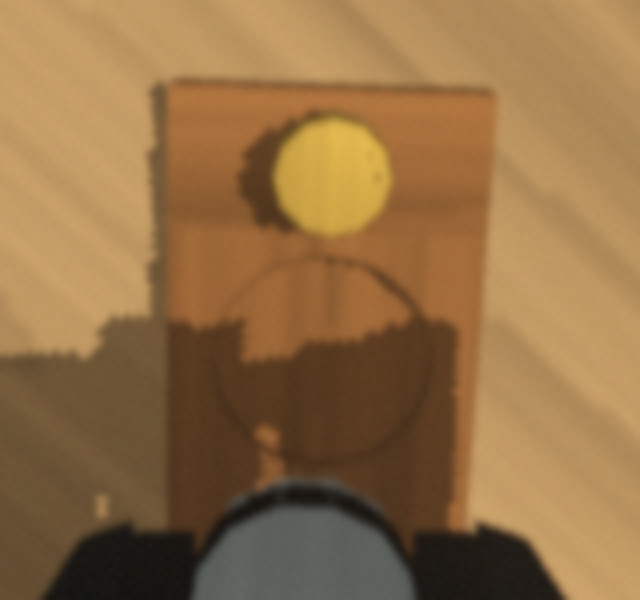

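>>> {"op": "arm_command", "data": {"series": [[0,0.002,0.01,0,0,0,-1],[0,0,0.02,0,0,0,-1],[0,0,0.02,0,0,0,-1],[0,0,0.02,0,0,0,-1],[0,0,0.01,0,0,0,-1],[0,0,0,0,0,0,-1],[0,0,0,0,0,0,-1]]}}

```text
time_s: 8.75
tool_pos: [0.6148, -0.1924, 0.0433]
orientation: [0.93, 0.368, 0.0, 0.0]
ft_force: [0.6, -0.5, -0.5]
opening: 0.0271
```

```bash
python3 - <<'E'
from h import *
go(.6138,-.191,.018)
for n in ["side","scene"]:
  p,d=vision.read_camera(n);cv2.imwrite(f"pics/{n}7.png",p[:,:,::-1])
p,d=vision.read_camera("side")
cv2.imwrite("pics/s7.png",cv2.resize(p[70:220,230:430,::-1],None,fx=4,fy=4,interpolation=cv2.INTER_CUBIC))
E
```

```text
t 8.75 pos [ 0.6148 -0.1924  0.0433] tool shift mm [ 0.2 -1.7 25.3] f [ 0.6 -0.5 -0.5] op 0.0271 rx,ry axis [0.729 0.685 0.   ] [ 0.685 -0.729  0.001] down [ 0.001 -0.    -1.   ]
```

View pics/s7.png

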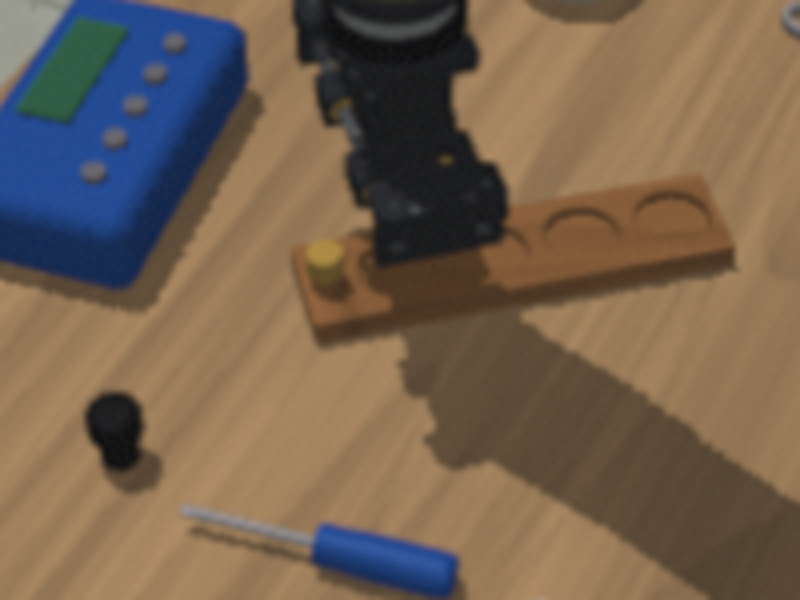

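>>> {"op": "arm_command", "data": {"series": [[0,-0.0015,0.006,0,0,0,-1],[0,0,0.006,0,0,0,-1],[0,0,0.006,0,0,0,-1],[0,0,0.003,0,0,0,-1],[0,0,0.002,0,0,0,-1],[0,0,0,0,0,0,-1],[0,0,0,0,0,0,-1]]}}

```text
time_s: 9.6
tool_pos: [0.6135, -0.1914, 0.0201]
orientation: [0.93, 0.368, 0.0, 0.0]
ft_force: [0.2, -0.4, -0.5]
opening: 0.027
```

>>> {"op": "arm_command", "data": {"series": [[0,0,0.001,0,0,0,-1],[0,0,0.001,0,0,0,-1],[0,0,0,0,0,0,-1],[0,0,0,0,0,0,-1]]}}

```text
time_s: 10.0
tool_pos: [0.6135, -0.1913, 0.0181]
orientation: [0.93, 0.368, 0.0, 0.0]
ft_force: [0.0, -0.4, -0.6]
opening: 0.0272
```

>>> {"op": "arm_command", "data": {"series": [[0,0,0.0005,0,0,0,-1],[0,0,0,0,0,0,-1]]}}

```text
time_s: 10.2
tool_pos: [0.6134, -0.1913, 0.0181]
orientation: [0.93, 0.368, 0.0, 0.0]
ft_force: [-1.0, 0.4, 4.5]
opening: 0.0268
```

>>> {"op": "arm_command", "data": {"series": [[0,0,0.0003,0,0,0,-1],[0,0,0,0,0,0,-1],[0,0,0,0,0,0,-1]]}}

```text
time_s: 10.5
tool_pos: [0.6134, -0.1914, 0.018]
orientation: [0.93, 0.368, 0.0, 0.0]
ft_force: [-2.6, 0.7, 7.6]
opening: 0.0269
```

>>> {"op": "arm_command", "data": {"series": [[0,0,0,0,0,0,-0.36],[0,0,0,0,0,0,-0.3],[0,0,0,0,0,0,-0.15],[0,0,0,0,0,0,0.1],[0,0,0,0,0,0,0.3],[0,0,0,0,0,0,0.3],[0,0,0,0,0,0,0.3]]}}

```text
time_s: 11.2
tool_pos: [0.6134, -0.1913, 0.0172]
orientation: [0.93, 0.368, 0.0, 0.0]
ft_force: [0.1, -0.2, 0.3]
opening: 0.0574
```

```bash
python3 - <<'E'
from h import *
go(.613,-.191,.12)
p,d=vision.read_camera("wrist")
cv2.imwrite("pics/w8.png",p[:,:,::-1])
E
```

```text
t 11.2 pos [ 0.6134 -0.1913  0.0172] tool shift mm [  -0.    -0.5 -102.8] f [ 0.1 -0.2  0.3] op 0.0574 rx,ry axis [0.729 0.685 0.   ] [ 0.685 -0.729  0.   ] down [ 0. -0. -1.]
```

View pics/w8.png

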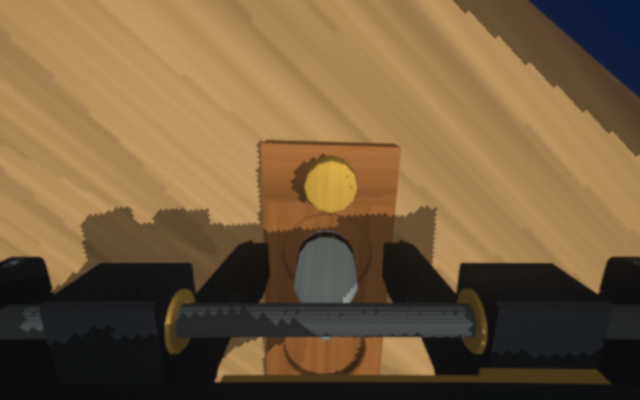

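>>> {"op": "arm_command", "data": {"series": [[0,0,-0.005,0,0,0,0.3],[0,0,-0.015,0,0,0,0.3],[0,0,-0.025,0,0,0,0.3],[0,0,-0.025,0,0,0,0.3],[0,0,-0.025,0,0,0,0.5],[0,0,-0.015,0,0,0,1],[0,0,0,0,0,0,1]]}}

```text
time_s: 11.95
tool_pos: [0.6151, -0.1919, 0.1303]
orientation: [0.93, 0.368, 0.002, 0.002]
ft_force: [-0.4, 0.6, -0.6]
opening: 0.0793
```

>>> {"op": "arm_command", "data": {"series": [[0.007,-0.0105,0,0,0,0,1],[0.0152,-0.0228,0,0,0,0,1],[0.0234,-0.0351,0,0,0,0,1],[0.0234,-0.0351,0,0,0,0,1],[0.0234,-0.0351,0,0,0,0,1],[0.0234,-0.0351,0,0,0,0,1],[0.0234,-0.0351,0,0,0,0,1],[0.0234,-0.0351,0,0,0,0,1]]}}

```text
time_s: 12.75
tool_pos: [0.5627, 0.1003, 0.1258]
orientation: [0.93, 0.369, -0.002, -0.001]
ft_force: [0.9, 0.3, 0.3]
opening: 0.0878
```

>>> {"op": "arm_command", "data": {"series": [[0.0234,-0.0351,0,0,0,0,1],[0.0234,-0.0351,0,0,0,0,1],[0.0152,-0.0228,0,0,0,0,1],[0.0094,-0.0141,0,0,0,0,1],[0,0,0,0,0,0,1],[0,0,0,0,0,0,1],[0,0,0,0,0,0,1]]}}

```text
time_s: 13.45
tool_pos: [0.5435, 0.2226, 0.1267]
orientation: [0.93, 0.367, -0.001, 0.001]
ft_force: [-0.7, 0.3, -0.4]
opening: 0.0883
```

```bash
cat > look.py <<'E'
from h import *
import sys
x,y,z=map(float,sys.argv[1:4]); f=sys.argv[4]
go(x,y,z)
P=pose("wrist");p,d=vision.read_camera("wrist")
cv2.imwrite(f"pics/{f}.png",p[:,:,::-1])
for s in silhouettes("wrist","objective_d"):
    c=cloud("wrist",d,s["pixels"],P); z=c[:,2]; t=c[z>np.percentile(z,98)-.003]
    print(round(s["conf"],2),np.round(s["at"]),s["pixels"].sum(),np.percentile(z,[5,50,95]).round(4),t.mean(0).round(4),len(t))
E
python3 look.py .5435 .2246 .05 w9
```

```text
t 13.45 pos [0.5435 0.2226 0.1267] tool shift mm [ 1.5 -1.5 76.7] f [-0.7  0.3 -0.4] op 0.0883 rx,ry axis [ 0.73   0.683 -0.002] [ 0.683 -0.73   0.001] down [-0.001 -0.002 -1.   ]
0.85 [319. 130.] 1317 [0.0439 0.0506 0.0519] [0.583  0.2642 0.0508] 1100
0.56 [319.  43.] 1780 [0.0248 0.055  0.0598] [0.6221 0.3032 0.0588] 790
0.56 [325. 201.] 1339 [0.0224 0.0511 0.0673] [0.5438 0.2252 0.0667] 356
```

View pics/w9.png

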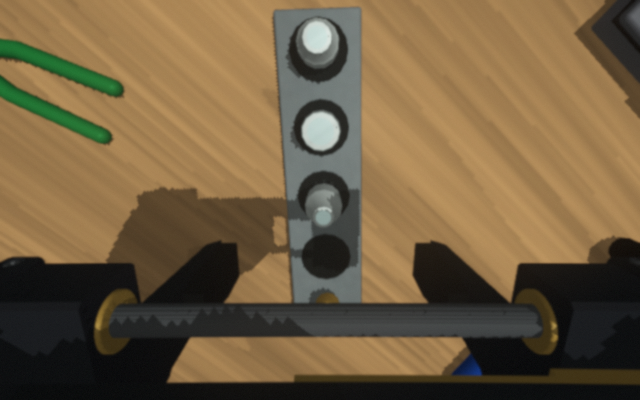

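>>> {"op": "arm_command", "data": {"series": [[0.0015,-0.0015,0.01,0,0,0,1],[0,0,0.02,0,0,0,1],[0,0,0.02,0,0,0,1],[0,0,0.015,0,0,0,1],[0,0,0.007,0,0,0,1],[0,0,0,0,0,0,1],[0,0,0,0,0,0,1],[0,0,0,0,0,0,1]]}}

```text
time_s: 14.35
tool_pos: [0.5444, 0.227, 0.056]
orientation: [0.93, 0.368, 0.001, -0.0]
ft_force: [-0.7, -0.4, -0.2]
opening: 0.0882
```

```bash
python3 look.py .5438 .225 .023 w10
```

```text
t 14.35 pos [0.5444 0.227  0.056 ] tool shift mm [-1.9  1.1 33. ] f [-0.7 -0.4 -0.2] op 0.0882 rx,ry axis [0.729 0.684 0.002] [ 0.684 -0.729  0.001] down [ 0.002  0.001 -1.   ]
0.77 [328. 247.] 2958 [0.0241 0.0512 0.0674] [0.5436 0.225  0.0668] 759
0.74 [321.  25.] 3310 [0.0258 0.0547 0.0598] [0.6207 0.3018 0.0588] 1444
0.57 [322. 146.] 2618 [0.0442 0.0507 0.0519] [0.583  0.2643 0.0508] 2263
```

View pics/w10.png

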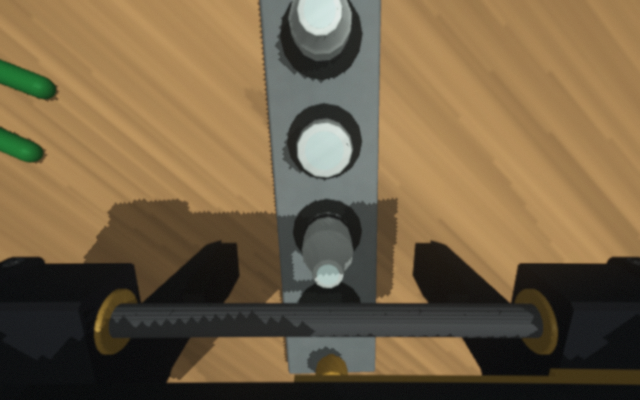

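Objective c's nose is at (328,276), the finger midpoint at column 326: about 1 mm off. I correct, descend and close.

>>> {"op": "arm_command", "data": {"series": [[-0.0018,0.0011,0.008,0,0,0,1],[0,0,0.008,0,0,0,1],[0,0,0.008,0,0,0,1],[0,0,0.006,0,0,0,1],[0,0,0.003,0,0,0,1],[0,0,0,0,0,0,1],[0,0,0,0,0,0,1],[0,0,0,0,0,0,1]]}}

```text
time_s: 15.25
tool_pos: [0.5434, 0.2249, 0.0225]
orientation: [0.93, 0.368, 0.0, 0.0]
ft_force: [0.3, -0.2, -0.5]
opening: 0.0885
```

>>> {"op": "arm_command", "data": {"series": [[0,0,-0.0005,0,0,0,0.5],[0,0,0,0,0,0,0.1],[0,0,0,0,0,0,-0.1],[0,0,0,0,0,0,-0.2],[0,0,0,0,0,0,-0.3],[0,0,0,0,0,0,-0.4],[0,0,0,0,0,0,-1],[0,0,0,0,0,0,-1]]}}

```text
time_s: 16.05
tool_pos: [0.5432, 0.2248, 0.0227]
orientation: [0.93, 0.368, 0.0, 0.0]
ft_force: [0.1, -0.2, -0.2]
opening: 0.0272
```

>>> {"op": "arm_command", "data": {"series": [[0,0,0,0,0,0,-1],[0,0,0,0,0,0,-1],[0,0,0,0,0,0,-1]]}}

```text
time_s: 16.35
tool_pos: [0.5432, 0.2248, 0.0227]
orientation: [0.93, 0.368, 0.0, 0.0]
ft_force: [0.3, -0.6, -0.8]
opening: 0.0274
```

```bash
python3 look.py .5718 -.228 .023 w11
```

```text
t 16.35 pos [0.5432 0.2248 0.0227] tool shift mm [-2.891e+02  3.497e+02 -3.000e-01] f [ 0.3 -0.6 -0.8] op 0.0274 rx,ry axis [0.729 0.685 0.   ] [ 0.685 -0.729  0.   ] down [ 0. -0. -1.]
0.95 [328. 269.] 3963 [0.0224 0.0482 0.0658] [0.5478 0.229  0.0668] 342
0.67 [318. 149.] 4090 [0.0456 0.0507 0.0518] [0.5831 0.2643 0.0508] 3650
0.58 [320.  19.] 2711 [0.024  0.0464 0.0568] [0.6159 0.2975 0.0568] 290
```

View pics/w11.png

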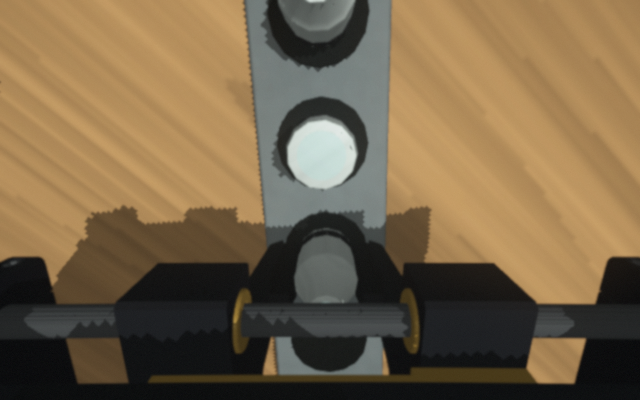

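>>> {"op": "arm_command", "data": {"series": [[0,0,-0.004,0,0,0,-1],[0,0,-0.01,0,0,0,-1],[0,0,-0.02,0,0,0,-1],[0,0,-0.025,0,0,0,-1],[0,0,-0.025,0,0,0,-1],[0,0,-0.016,0,0,0,-1],[0,0,0,0,0,0,-1]]}}

```text
time_s: 17.15
tool_pos: [0.5448, 0.2254, 0.1257]
orientation: [0.93, 0.368, 0.003, -0.0]
ft_force: [0.2, -1.0, -1.2]
opening: 0.0275
```

>>> {"op": "arm_command", "data": {"series": [[-0.008,0.0096,0,0,0,0,-1],[-0.0172,0.0208,0,0,0,0,-1],[-0.0265,0.0321,0,0,0,0,-1],[-0.0265,0.0321,0,0,0,0,-1],[-0.0265,0.0321,0,0,0,0,-1],[-0.0265,0.0321,0,0,0,0,-1],[-0.0265,0.0321,0,0,0,0,-1],[-0.0265,0.0321,0,0,0,0,-1]]}}

```text
time_s: 17.95
tool_pos: [0.56, -0.0666, 0.1215]
orientation: [0.93, 0.368, -0.001, -0.0]
ft_force: [0.0, -0.2, -1.1]
opening: 0.0269
```

>>> {"op": "arm_command", "data": {"series": [[-0.0265,0.0321,0,0,0,0,-1],[-0.0265,0.0321,0,0,0,0,-1],[-0.0265,0.0321,0,0,0,0,-1],[-0.0172,0.0208,0,0,0,0,-1],[-0.008,0.0096,0,0,0,0,-1],[0,0,0,0,0,0,-1],[0,0,0,0,0,0,-1],[0,0,0,0,0,0,-1]]}}

```text
time_s: 18.75
tool_pos: [0.5721, -0.2249, 0.1224]
orientation: [0.929, 0.37, 0.0, -0.001]
ft_force: [-0.3, 0.7, -1.1]
opening: 0.027
```

>>> {"op": "arm_command", "data": {"series": [[0,0,0,0,0,0,-1],[0,0,0,0,0,0,-1],[0,0,0,0,0,0,-1]]}}

```text
time_s: 19.05
tool_pos: [0.5721, -0.2272, 0.1228]
orientation: [0.93, 0.369, 0.0, -0.0]
ft_force: [-0.1, 0.4, -1.2]
opening: 0.0265
```

```bash
python3 look.py .5718 -.228 .045 w12
```

```text
t 19.05 pos [ 0.5721 -0.2272  0.1228] tool shift mm [-0.8  0.4 77.8] f [-0.1  0.4 -1.2] op 0.0265 rx,ry axis [0.728 0.685 0.   ] [ 0.685 -0.728 -0.   ] down [ 0.  0. -1.]
0.85 [332. 133.] 1341 [0.0103 0.0489 0.0698] [ 0.6128 -0.1918  0.0695] 167
0.84 [325. 269.] 3934 [0.1224 0.1483 0.1658] [ 0.5762 -0.2233  0.1659] 340
```

View pics/w12.png

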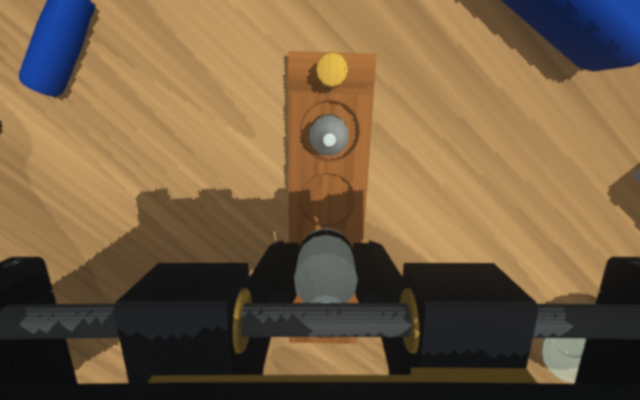

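>>> {"op": "arm_command", "data": {"series": [[-0.0005,0,0.01,0,0,0,-1],[0,0,0.02,0,0,0,-1],[0,0,0.025,0,0,0,-1],[0,0,0.02,0,0,0,-1],[0,0,0.01,0,0,0,-1],[0,0,0.006,0,0,0,-1],[0,0,0.005,0,0,0,-1],[0,0,0.003,0,0,0,-1]]}}

```text
time_s: 19.95
tool_pos: [0.572, -0.2284, 0.0239]
orientation: [0.93, 0.368, 0.0, 0.0]
ft_force: [-0.2, 0.3, -1.3]
opening: 0.0271
```

>>> {"op": "arm_command", "data": {"series": [[0,0,0.002,0,0,0,-1],[0,0,0,0,0,0,-1],[0,0,0,0,0,0,-1]]}}

```text
time_s: 20.25
tool_pos: [0.5719, -0.2283, 0.0222]
orientation: [0.93, 0.368, 0.0, 0.0]
ft_force: [0.2, -0.5, -0.9]
opening: 0.0271
```

>>> {"op": "arm_command", "data": {"series": [[0,0,0.002,0,0,0,-1],[0,0,0.0015,0,0,0,-1],[0,0,0,0,0,0,-1],[0,0,0,0,0,0,-1]]}}

```text
time_s: 20.65
tool_pos: [0.5716, -0.2282, 0.0182]
orientation: [0.93, 0.368, -0.0, -0.0]
ft_force: [0.4, -0.5, -1.6]
opening: 0.027
```

>>> {"op": "arm_command", "data": {"series": [[0,0,0.0006,0,0,0,-1],[0,0,0,0,0,0,-1]]}}

```text
time_s: 20.85
tool_pos: [0.5717, -0.2283, 0.0177]
orientation: [0.93, 0.368, 0.0, 0.0]
ft_force: [0.8, 0.0, -0.4]
opening: 0.0269
```

>>> {"op": "arm_command", "data": {"series": [[0,0,0.0004,0,0,0,-1],[0,0,0,0,0,0,-1]]}}

```text
time_s: 21.05
tool_pos: [0.5717, -0.2283, 0.0177]
orientation: [0.93, 0.368, 0.0, 0.0]
ft_force: [-1.0, -0.3, 3.4]
opening: 0.0271
```

>>> {"op": "arm_command", "data": {"series": [[0,0,0,0,0,0,-0.36],[0,0,0,0,0,0,-0.3],[0,0,0,0,0,0,-0.15],[0,0,0,0,0,0,0.1],[0,0,0,0,0,0,0.3],[0,0,0,0,0,0,0.3],[0,0,0,0,0,0,0.3]]}}

```text
time_s: 21.75
tool_pos: [0.5716, -0.2282, 0.0172]
orientation: [0.93, 0.368, 0.0, -0.0]
ft_force: [0.3, 1.0, 0.1]
opening: 0.0574
```

```bash
python3 look.py .583 .2642 .128 w13
```

```text
t 21.75 pos [ 0.5716 -0.2282  0.0172] tool shift mm [ 345.4 -351.1 -110.8] f [0.3 1.  0.1] op 0.0574 rx,ry axis [0.729 0.685 0.   ] [ 0.685 -0.729 -0.   ] down [-0.  0. -1.]
0.77 [326. 267.] 3890 [0.0175 0.0431 0.0603] [ 0.5758 -0.2243  0.0606] 329
0.72 [329. 153.] 4176 [0.0394 0.0506 0.07  ] [ 0.6129 -0.1917  0.0695] 673
```

View pics/w13.png

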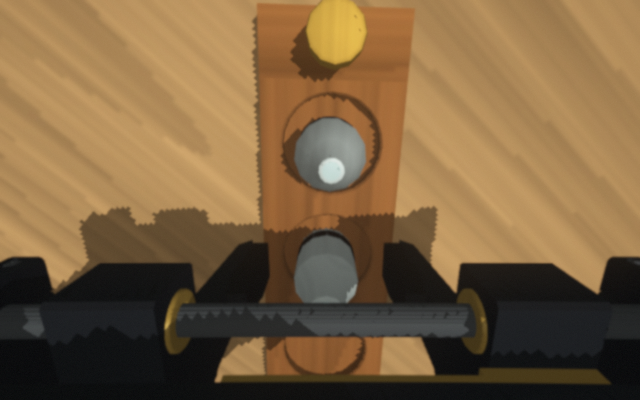

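>>> {"op": "arm_command", "data": {"series": [[0,0,-0.005,0,0,0,0.3],[0,0,-0.015,0,0,0,0.3],[0,0,-0.025,0,0,0,0.3],[0,0,-0.025,0,0,0,0.3],[0,0,-0.025,0,0,0,0.5],[0,0,-0.015,0,0,0,1],[0,0,0,0,0,0,1]]}}

```text
time_s: 22.55
tool_pos: [0.5732, -0.2288, 0.1301]
orientation: [0.93, 0.368, 0.002, 0.002]
ft_force: [1.0, -0.1, -0.8]
opening: 0.0792
```

>>> {"op": "arm_command", "data": {"series": [[0.0086,-0.0088,0,0,0,0,1],[0.0202,-0.0205,0,0,0,0,1],[0.0288,-0.0293,0,0,0,0,1],[0.0288,-0.0293,0,0,0,0,1],[0.0288,-0.0293,0,0,0,0,1],[0.0288,-0.0293,0,0,0,0,1],[0.0288,-0.0293,0,0,0,0,1],[0.0288,-0.0293,0,0,0,0,1]]}}

```text
time_s: 23.35
tool_pos: [0.5764, 0.062, 0.1257]
orientation: [0.93, 0.369, -0.001, -0.001]
ft_force: [1.0, 0.2, 0.1]
opening: 0.0881
```

>>> {"op": "arm_command", "data": {"series": [[0.0288,-0.0293,0,0,0,0,1],[0.0288,-0.0293,0,0,0,0,1],[0.0288,-0.0293,0,0,0,0,1],[0.0288,-0.0293,0,0,0,0,1],[0.0202,-0.0205,0,0,0,0,1],[0.0086,-0.0083,0,0,0,0,1],[0,0,0,0,0,0,1],[0,0,0,0,0,0,1]]}}

```text
time_s: 24.15
tool_pos: [0.5828, 0.2619, 0.1265]
orientation: [0.93, 0.367, -0.001, 0.001]
ft_force: [-0.0, -0.2, 0.9]
opening: 0.0879
```

>>> {"op": "arm_command", "data": {"series": [[0,0,0.01,0,0,0,1],[0,0,0.02,0,0,0,1],[0,0,0.02,0,0,0,1],[0,0,0.015,0,0,0,1],[0,0,0.007,0,0,0,1],[0,0,0,0,0,0,1],[0,0,0,0,0,0,1],[0,0,0,0,0,0,1]]}}

```text
time_s: 24.95
tool_pos: [0.5839, 0.2645, 0.0561]
orientation: [0.93, 0.368, 0.001, -0.0]
ft_force: [-0.1, 0.0, 0.8]
opening: 0.0882
```

```bash
python3 look.py .583 .2642 .023 w14
```

```text
t 24.95 pos [0.5839 0.2645 0.0561] tool shift mm [-0.9 -0.4 33.1] f [-0.1  0.   0.8] op 0.0882 rx,ry axis [0.729 0.684 0.002] [ 0.684 -0.729  0.001] down [ 0.002  0.001 -1.   ]
0.86 [324. 245.] 2782 [0.0241 0.0503 0.0518] [0.5833 0.2644 0.0508] 1764
0.84 [323. 143.] 2563 [0.0446 0.0574 0.0596] [0.6227 0.3038 0.0587] 1339
```

View pics/w14.png

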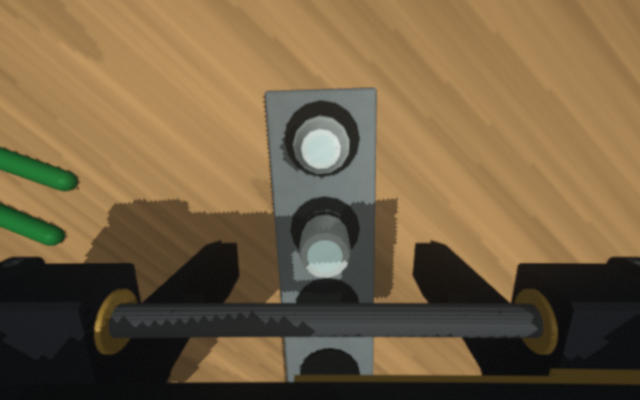

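>>> {"op": "arm_command", "data": {"series": [[-0.0009,-0.0003,0.008,0,0,0,1],[0,0,0.008,0,0,0,1],[0,0,0.008,0,0,0,1],[0,0,0.006,0,0,0,1],[0,0,0.0027,0,0,0,1],[0,0,0,0,0,0,1],[0,0,0,0,0,0,1],[0,0,0,0,0,0,1]]}}

```text
time_s: 25.85
tool_pos: [0.5826, 0.264, 0.0229]
orientation: [0.93, 0.368, 0.0, -0.0]
ft_force: [0.0, -0.0, -0.1]
opening: 0.0885
```

>>> {"op": "arm_command", "data": {"series": [[0,0,0,0,0,0,0.5],[0,0,0,0,0,0,0.1],[0,0,0,0,0,0,-0.1],[0,0,0,0,0,0,-0.2],[0,0,0,0,0,0,-0.3],[0,0,0,0,0,0,-0.4],[0,0,0,0,0,0,-1],[0,0,0,0,0,0,-1]]}}

```text
time_s: 26.65
tool_pos: [0.5823, 0.2639, 0.0226]
orientation: [0.93, 0.368, 0.0, 0.0]
ft_force: [-0.6, -0.9, 0.4]
opening: 0.0267
```

>>> {"op": "arm_command", "data": {"series": [[0,0,0,0,0,0,-1],[0,0,0,0,0,0,-1],[0,0,0,0,0,0,-1]]}}

```text
time_s: 26.95
tool_pos: [0.5823, 0.2639, 0.0225]
orientation: [0.93, 0.368, 0.0, 0.0]
ft_force: [-0.1, -0.5, -0.4]
opening: 0.0273
```

```bash
python3 look.py .5297 -.265 .023 w15
```

```text
t 26.95 pos [0.5823 0.2639 0.0225] tool shift mm [-400.4  349.5   -0.5] f [-0.1 -0.5 -0.4] op 0.0273 rx,ry axis [0.729 0.685 0.   ] [ 0.685 -0.729  0.   ] down [ 0. -0. -1.]
0.71 [325. 270.] 4029 [0.0229 0.05   0.0518] [0.5845 0.2659 0.0509] 2226
0.67 [322. 148.] 4096 [0.0447 0.0577 0.0597] [0.6227 0.3038 0.0588] 2200
```

View pics/w15.png

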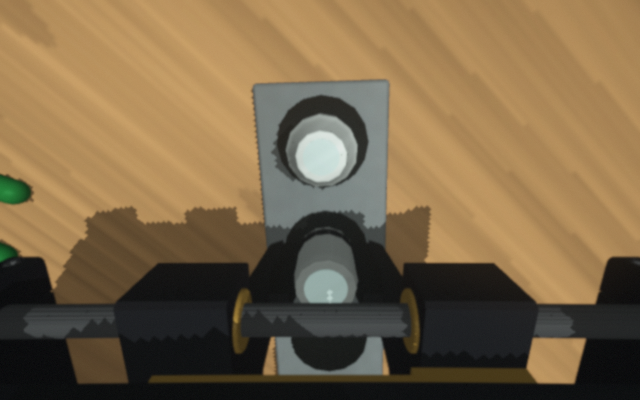

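>>> {"op": "arm_command", "data": {"series": [[0,0,-0.004,0,0,0,-1],[0,0,-0.01,0,0,0,-1],[0,0,-0.02,0,0,0,-1],[0,0,-0.025,0,0,0,-1],[0,0,-0.025,0,0,0,-1],[0,0,-0.016,0,0,0,-1],[0,0,0,0,0,0,-1]]}}

```text
time_s: 27.75
tool_pos: [0.5841, 0.2647, 0.1258]
orientation: [0.93, 0.368, 0.003, -0.0]
ft_force: [0.3, -1.0, -1.6]
opening: 0.0272
```

>>> {"op": "arm_command", "data": {"series": [[-0.01,0.0087,0,0,0,0,-1],[-0.0234,0.0204,0,0,0,0,-1],[-0.0334,0.0291,0,0,0,0,-1],[-0.0334,0.0291,0,0,0,0,-1],[-0.0334,0.0291,0,0,0,0,-1],[-0.0334,0.0291,0,0,0,0,-1],[-0.0334,0.0291,0,0,0,0,-1],[-0.0334,0.0291,0,0,0,0,-1]]}}

```text
time_s: 28.55
tool_pos: [0.5493, -0.0474, 0.1214]
orientation: [0.93, 0.368, -0.001, -0.0]
ft_force: [0.5, 0.2, -1.6]
opening: 0.0271
```

>>> {"op": "arm_command", "data": {"series": [[-0.0334,0.0291,0,0,0,0,-1],[-0.0334,0.0291,0,0,0,0,-1],[-0.0334,0.0291,0,0,0,0,-1],[-0.0334,0.0291,0,0,0,0,-1],[-0.0234,0.0204,0,0,0,0,-1],[-0.01,0.0087,0,0,0,0,-1],[0,0,0,0,0,0,-1],[0,0,0,0,0,0,-1]]}}

```text
time_s: 29.35
tool_pos: [0.5291, -0.2626, 0.1219]
orientation: [0.929, 0.369, 0.0, -0.001]
ft_force: [-0.5, 1.3, -0.0]
opening: 0.027
```

>>> {"op": "arm_command", "data": {"series": [[0,0,0,0,0,0,-1],[0,0,0,0,0,0,-1],[0,0,0,0,0,0,-1],[0,0,0,0,0,0,-1]]}}

```text
time_s: 29.75
tool_pos: [0.5294, -0.2643, 0.1226]
orientation: [0.93, 0.369, 0.0, -0.0]
ft_force: [-0.2, 0.3, -1.2]
opening: 0.0272
```

```bash
python3 look.py .5297 -.265 .0225 w16
```

```text
t 29.75 pos [ 0.5294 -0.2643  0.1226] tool shift mm [ -0.3   0.7 100.1] f [-0.2  0.3 -1.2] op 0.0272 rx,ry axis [0.728 0.685 0.   ] [ 0.685 -0.728 -0.   ] down [ 0.  0. -1.]
0.81 [323. 271.] 4196 [0.122  0.1501 0.1518] [ 0.5318 -0.262   0.1517] 2273
0.69 [328. 130.] 1284 [0.0337 0.0478 0.0625] [ 0.5717 -0.2282  0.0617] 447
0.66 [329.  50.] 1714 [0.0202 0.0489 0.0698] [ 0.6121 -0.1924  0.0696] 214
```

View pics/w16.png

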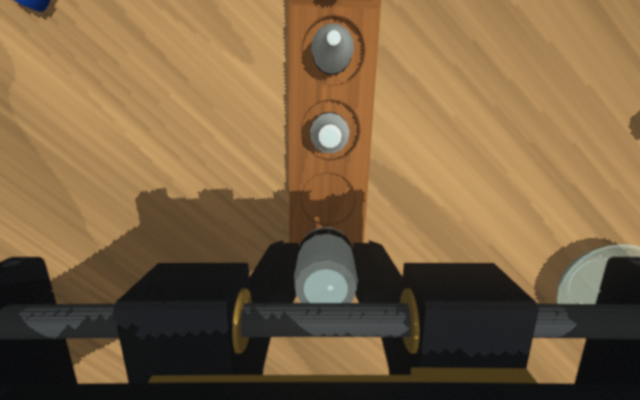

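>>> {"op": "arm_command", "data": {"series": [[0,0.0005,0.01,0,0,0,-1],[0,0,0.02,0,0,0,-1],[0,0,0.025,0,0,0,-1],[0,0,0.02,0,0,0,-1],[0,0,0.01,0,0,0,-1],[0,0,0.006,0,0,0,-1],[0,0,0.005,0,0,0,-1],[0,0,0.003,0,0,0,-1]]}}

```text
time_s: 30.65
tool_pos: [0.5299, -0.2656, 0.0237]
orientation: [0.93, 0.368, 0.0, 0.0]
ft_force: [-0.6, 0.4, -0.7]
opening: 0.0273
```

>>> {"op": "arm_command", "data": {"series": [[0,0,0.002,0,0,0,-1],[0,0,0.0015,0,0,0,-1],[0,0,0.001,0,0,0,-1],[0,0,0,0,0,0,-1],[0,0,0,0,0,0,-1]]}}

```text
time_s: 31.15
tool_pos: [0.5296, -0.2655, 0.0192]
orientation: [0.93, 0.368, 0.0, 0.0]
ft_force: [1.3, -0.6, -1.2]
opening: 0.0274
```

>>> {"op": "arm_command", "data": {"series": [[0,0,0.0006,0,0,0,-1],[0,0,0,0,0,0,-1]]}}

```text
time_s: 31.35
tool_pos: [0.5295, -0.2654, 0.0184]
orientation: [0.93, 0.368, 0.0, 0.0]
ft_force: [-0.5, -0.6, -1.1]
opening: 0.0267
```

>>> {"op": "arm_command", "data": {"series": [[0,0,0.0006,0,0,0,-1],[0,0,0,0,0,0,-1]]}}

```text
time_s: 31.55
tool_pos: [0.5295, -0.2654, 0.0178]
orientation: [0.93, 0.368, 0.0, -0.0]
ft_force: [0.5, 0.4, -0.9]
opening: 0.027
```

>>> {"op": "arm_command", "data": {"series": [[0,0,0.0004,0,0,0,-1],[0,0,0,0,0,0,-1]]}}

```text
time_s: 31.75
tool_pos: [0.5296, -0.2654, 0.0175]
orientation: [0.93, 0.368, 0.0, 0.0]
ft_force: [-0.5, 1.1, -0.3]
opening: 0.0268
```

>>> {"op": "arm_command", "data": {"series": [[0,0,0.0003,0,0,0,-1],[0,0,0,0,0,0,-1]]}}

```text
time_s: 31.95
tool_pos: [0.5296, -0.2654, 0.0175]
orientation: [0.93, 0.368, 0.0, 0.0]
ft_force: [-1.1, 0.2, 4.2]
opening: 0.0271
```

Contact. I release it.

>>> {"op": "arm_command", "data": {"series": [[0,0,0,0,0,0,-0.36],[0,0,0,0,0,0,-0.3],[0,0,0,0,0,0,-0.15],[0,0,0,0,0,0,0.1],[0,0,0,0,0,0,0.3],[0,0,0,0,0,0,0.3],[0,0,0,0,0,0,0.3]]}}

```text
time_s: 32.65
tool_pos: [0.5296, -0.2654, 0.0171]
orientation: [0.93, 0.368, 0.0, 0.0]
ft_force: [-1.0, 0.8, -0.4]
opening: 0.0569
```

```bash
python3 look.py .6225 .3036 .128 w17
```

```text
t 32.65 pos [ 0.5296 -0.2654  0.0171] tool shift mm [ 457.3 -351.1 -110.9] f [-1.   0.8 -0.4] op 0.0569 rx,ry axis [0.729 0.685 0.   ] [ 0.685 -0.729  0.   ] down [ 0.  0. -1.]
0.89 [331. 150.] 4049 [0.0401 0.0514 0.0626] [ 0.5718 -0.2281  0.0618] 1710
0.76 [333.  18.] 2920 [0.0178 0.0424 0.0517] [ 0.6067 -0.1977  0.0518] 313
0.65 [321. 270.] 4059 [0.0176 0.045  0.0467] [ 0.5319 -0.2631  0.0459] 2209
```

View pics/w17.png

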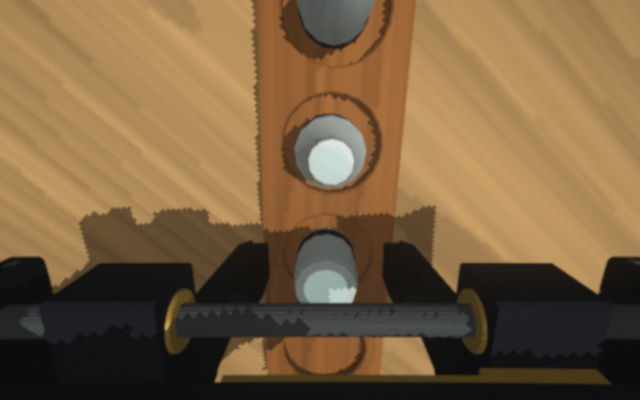

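>>> {"op": "arm_command", "data": {"series": [[0,0,-0.005,0,0,0,0.3],[0,0,-0.015,0,0,0,0.3],[0,0,-0.025,0,0,0,0.3],[0,0,-0.025,0,0,0,0.3],[0,0,-0.025,0,0,0,0.5],[0,0,-0.015,0,0,0,1],[0,0,0,0,0,0,1]]}}

```text
time_s: 33.45
tool_pos: [0.5312, -0.2662, 0.1305]
orientation: [0.93, 0.368, 0.002, 0.002]
ft_force: [-0.3, 0.3, -0.5]
opening: 0.0795
```

>>> {"op": "arm_command", "data": {"series": [[0.0106,-0.0081,0,0,0,0,1],[0.0246,-0.0189,0,0,0,0,1],[0.0352,-0.027,0,0,0,0,1],[0.0352,-0.027,0,0,0,0,1],[0.0352,-0.027,0,0,0,0,1],[0.0352,-0.027,0,0,0,0,1],[0.0352,-0.027,0,0,0,0,1],[0.0352,-0.027,0,0,0,0,1]]}}

```text
time_s: 34.25
tool_pos: [0.5785, 0.0442, 0.126]
orientation: [0.93, 0.369, -0.001, -0.001]
ft_force: [-0.2, 0.2, -0.5]
opening: 0.0878
```

>>> {"op": "arm_command", "data": {"series": [[0.0352,-0.027,0,0,0,0,1],[0.0352,-0.027,0,0,0,0,1],[0.0352,-0.027,0,0,0,0,1],[0.0352,-0.027,0,0,0,0,1],[0.0352,-0.027,0,0,0,0,1],[0.0246,-0.0189,0,0,0,0,1],[0.0103,-0.0081,0,0,0,0,1],[0,0,0,0,0,0,1]]}}

```text
time_s: 35.05
tool_pos: [0.6209, 0.306, 0.1258]
orientation: [0.929, 0.37, -0.001, -0.001]
ft_force: [-0.3, 0.8, 0.5]
opening: 0.0882
```

>>> {"op": "arm_command", "data": {"series": [[0,0,0,0,0,0,1],[0,0,0.01,0,0,0,1],[0,0,0.02,0,0,0,1],[0,0,0.02,0,0,0,1],[0,0,0.015,0,0,0,1],[0,0,0.007,0,0,0,1],[0,0,0,0,0,0,1],[0,0,0,0,0,0,1]]}}

```text
time_s: 35.85
tool_pos: [0.6232, 0.3034, 0.0557]
orientation: [0.93, 0.368, 0.001, 0.0]
ft_force: [0.2, 1.1, 1.1]
opening: 0.0884
```

```bash
python3 look.py .6225 .3036 .023 w18
```

```text
t 35.85 pos [0.6232 0.3034 0.0557] tool shift mm [-0.3 -0.6 32.7] f [0.2 1.1 1.1] op 0.0884 rx,ry axis [0.729 0.684 0.001] [ 0.684 -0.729  0.   ] down [ 0.001  0.    -1.   ]
0.67 [325. 242.] 2724 [0.0241 0.0514 0.0595] [0.6231 0.3043 0.0588] 1002
```

View pics/w18.png

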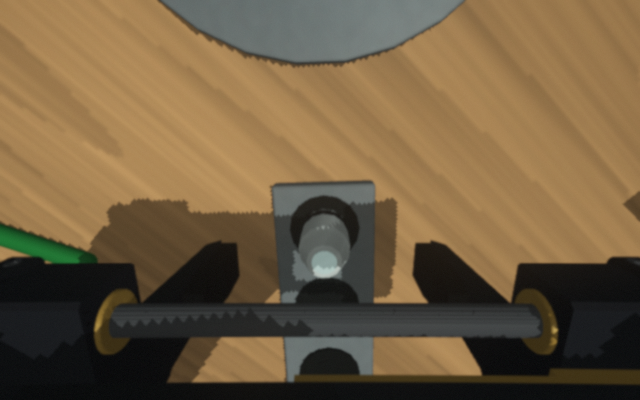

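Objective b's nose is at (325,264), between the fingers (midpoint column 326).

>>> {"op": "arm_command", "data": {"series": [[0,-0.0005,0.008,0,0,0,1],[0,0,0.008,0,0,0,1],[0,0,0.008,0,0,0,1],[0,0,0.006,0,0,0,1],[0,0,0.0022,0,0,0,1],[0,0,0,0,0,0,1],[0,0,0,0,0,0,1],[0,0,0,0,0,0,1]]}}

```text
time_s: 36.75
tool_pos: [0.6226, 0.304, 0.0233]
orientation: [0.93, 0.368, 0.0, -0.0]
ft_force: [-0.3, -0.1, -0.1]
opening: 0.0882
```

>>> {"op": "arm_command", "data": {"series": [[0,0,0,0,0,0,0.5],[0,0,0,0,0,0,0.1],[0,0,0,0,0,0,-0.1],[0,0,0,0,0,0,-0.2],[0,0,0,0,0,0,-0.3],[0,0,0,0,0,0,-0.4],[0,0,0,0,0,0,-1],[0,0,0,0,0,0,-1]]}}

```text
time_s: 37.55
tool_pos: [0.6223, 0.3038, 0.0229]
orientation: [0.93, 0.368, 0.0, 0.0]
ft_force: [-0.3, 0.1, -0.8]
opening: 0.0268
```

>>> {"op": "arm_command", "data": {"series": [[0,0,0,0,0,0,-1],[0,0,0,0,0,0,-1],[0,0,0,0,0,0,-1]]}}

```text
time_s: 37.85
tool_pos: [0.6223, 0.3039, 0.0229]
orientation: [0.93, 0.368, 0.0, 0.0]
ft_force: [0.4, -0.4, 0.4]
opening: 0.0272
```

```bash
python3 look.py .4878 -.302 .023 w19
```

```text
t 37.85 pos [0.6223 0.3039 0.0229] tool shift mm [-5.128e+02  3.496e+02 -1.000e-01] f [ 0.4 -0.4  0.4] op 0.0272 rx,ry axis [0.729 0.685 0.   ] [ 0.685 -0.729  0.   ] down [ 0. -0. -1.]
0.77 [328. 266.] 4019 [0.0215 0.0477 0.0594] [0.6252 0.3065 0.0592] 1013
```

View pics/w19.png

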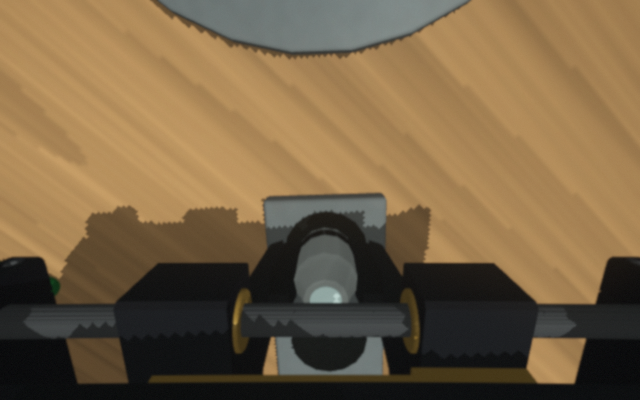

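>>> {"op": "arm_command", "data": {"series": [[0,0,-0.004,0,0,0,-1],[0,0,-0.01,0,0,0,-1],[0,0,-0.02,0,0,0,-1],[0,0,-0.025,0,0,0,-1],[0,0,-0.025,0,0,0,-1],[0,0,-0.016,0,0,0,-1],[0,0,0,0,0,0,-1]]}}

```text
time_s: 38.65
tool_pos: [0.6241, 0.3048, 0.1261]
orientation: [0.93, 0.368, 0.003, -0.0]
ft_force: [0.3, 0.3, -0.9]
opening: 0.027
```

>>> {"op": "arm_command", "data": {"series": [[-0.011,0.0075,0,0,0,0,-1],[-0.0256,0.0175,0,0,0,0,-1],[-0.0366,0.025,0,0,0,0,-1],[-0.0366,0.025,0,0,0,0,-1],[-0.0366,0.025,0,0,0,0,-1],[-0.0366,0.025,0,0,0,0,-1],[-0.0366,0.025,0,0,0,0,-1],[-0.0366,0.025,0,0,0,0,-1]]}}

```text
time_s: 39.45
tool_pos: [0.5528, -0.0017, 0.1217]
orientation: [0.93, 0.368, -0.002, -0.0]
ft_force: [0.3, -0.2, -1.2]
opening: 0.0268
```

>>> {"op": "arm_command", "data": {"series": [[-0.0366,0.025,0,0,0,0,-1],[-0.0366,0.025,0,0,0,0,-1],[-0.0366,0.025,0,0,0,0,-1],[-0.0366,0.025,0,0,0,0,-1],[-0.0366,0.025,0,0,0,0,-1],[-0.0366,0.025,0,0,0,0,-1],[-0.0256,0.0175,0,0,0,0,-1],[-0.011,0.0075,0,0,0,0,-1]]}}

```text
time_s: 40.25
tool_pos: [0.4845, -0.3064, 0.1216]
orientation: [0.931, 0.365, -0.002, -0.0]
ft_force: [-0.5, -1.0, -0.8]
opening: 0.0271
```

>>> {"op": "arm_command", "data": {"series": [[0,0,0,0,0,0,-1],[0,0,0,0,0,0,-1],[0,0,0,0,0,0,-1],[0,0,0,0,0,0,-1],[0,0,0,0,0,0,-1],[0,0,0,0,0,0,-1]]}}

```text
time_s: 40.85
tool_pos: [0.4887, -0.3013, 0.123]
orientation: [0.93, 0.369, 0.0, -0.0]
ft_force: [0.5, -1.1, -1.5]
opening: 0.0273
```

```bash
python3 look.py .4878 -.302 .0229 w20
```

```text
t 40.85 pos [ 0.4887 -0.3013  0.123 ] tool shift mm [-1.200e+00 -1.000e-01  1.001e+02] f [ 0.5 -1.1 -1.5] op 0.0273 rx,ry axis [0.728 0.685 0.   ] [ 0.685 -0.728  0.   ] down [ 0.  0. -1.]
0.86 [331.  46.] 1631 [0.0262 0.0482 0.0627] [ 0.5712 -0.2288  0.0619] 554
0.84 [327. 132.] 1247 [0.0403 0.0457 0.047 ] [ 0.5302 -0.2648  0.0458] 1077
0.84 [327. 267.] 4036 [0.122  0.1478 0.1594] [ 0.4915 -0.2987  0.1592] 1015
```

View pics/w20.png

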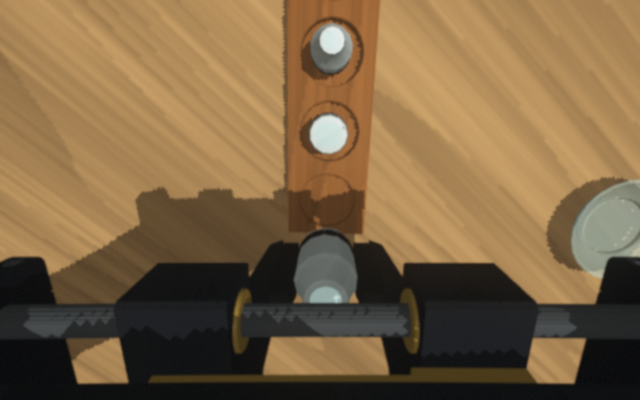

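>>> {"op": "arm_command", "data": {"series": [[-0.001,0,0.01,0,0,0,-1],[0,0,0.02,0,0,0,-1],[0,0,0.025,0,0,0,-1],[0,0,0.02,0,0,0,-1],[0,0,0.01,0,0,0,-1],[0,0,0.006,0,0,0,-1],[0,0,0.005,0,0,0,-1],[0,0,0.003,0,0,0,-1]]}}

```text
time_s: 41.75
tool_pos: [0.488, -0.3029, 0.024]
orientation: [0.93, 0.368, 0.0, 0.0]
ft_force: [0.0, 0.0, -1.0]
opening: 0.0272
```

>>> {"op": "arm_command", "data": {"series": [[0,0,0.002,0,0,0,-1],[0,0,0.0015,0,0,0,-1],[0,0,0.001,0,0,0,-1],[0,0,0,0,0,0,-1],[0,0,0,0,0,0,-1]]}}

```text
time_s: 42.25
tool_pos: [0.4877, -0.3028, 0.0196]
orientation: [0.93, 0.368, 0.0, 0.0]
ft_force: [0.2, 0.3, -2.0]
opening: 0.0269
```

>>> {"op": "arm_command", "data": {"series": [[0,0,0.0006,0,0,0,-1],[0,0,0,0,0,0,-1]]}}

```text
time_s: 42.45
tool_pos: [0.4877, -0.3027, 0.0189]
orientation: [0.93, 0.368, 0.0, 0.0]
ft_force: [-1.0, 1.0, -1.6]
opening: 0.0276
```

Contact expected at 17.9 mm.

>>> {"op": "arm_command", "data": {"series": [[0,0,0.0006,0,0,0,-1],[0,0,0,0,0,0,-1]]}}

```text
time_s: 42.65
tool_pos: [0.4875, -0.3027, 0.0181]
orientation: [0.93, 0.368, -0.0, -0.0]
ft_force: [-0.1, 0.5, -1.0]
opening: 0.027
```

>>> {"op": "arm_command", "data": {"series": [[0,0,0.0004,0,0,0,-1],[0,0,0,0,0,0,-1]]}}

```text
time_s: 42.85
tool_pos: [0.4876, -0.3027, 0.0179]
orientation: [0.93, 0.368, 0.0, 0.0]
ft_force: [0.1, -1.1, -0.0]
opening: 0.0269
```

>>> {"op": "arm_command", "data": {"series": [[0,0,0.0003,0,0,0,-1],[0,0,0,0,0,0,-1]]}}

```text
time_s: 43.05
tool_pos: [0.4876, -0.3027, 0.0178]
orientation: [0.93, 0.368, 0.0, 0.0]
ft_force: [-1.6, 1.3, 3.4]
opening: 0.0269
```

>>> {"op": "arm_command", "data": {"series": [[0,0,0,0,0,0,-0.36],[0,0,0,0,0,0,-0.3],[0,0,0,0,0,0,-0.15],[0,0,0,0,0,0,0.1],[0,0,0,0,0,0,0.3],[0,0,0,0,0,0,0.3],[0,0,0,0,0,0,0.3]]}}

```text
time_s: 43.75
tool_pos: [0.4876, -0.3027, 0.0175]
orientation: [0.93, 0.368, 0.0, 0.0]
ft_force: [-0.8, 0.4, 0.2]
opening: 0.0574
```

>>> {"op": "arm_command", "data": {"series": [[0,0,-0.005,0,0,0,0.3],[0,0,-0.015,0,0,0,0.3],[0,0,-0.025,0,0,0,0.3],[0,0,-0.025,0,0,0,0.3],[0,0,-0.025,0,0,0,0.3],[0,0,-0.025,0,0,0,0.3],[0,0,-0.02,0,0,0,0.3],[0,0,0,0,0,0,0.3]]}}

```text
time_s: 44.55
tool_pos: [0.4894, -0.3037, 0.1613]
orientation: [0.93, 0.368, 0.002, 0.003]
ft_force: [0.1, -0.9, 1.0]
opening: 0.0572
```

>>> {"op": "arm_command", "data": {"series": [[-0.01,-0.02,0,0,0,0,0.3],[-0.015,-0.035,0,0,0,0,0.3],[-0.015,-0.035,0,0,0,0,0.3],[-0.01,-0.02,0,0,0,0,0.3],[0,0,0,0,0,0,0.3],[0,0,0,0,0,0,0.3]]}}

```text
time_s: 45.15
tool_pos: [0.3765, -0.257, 0.1576]
orientation: [0.93, 0.368, 0.0, 0.0]
ft_force: [0.1, -0.1, -0.6]
opening: 0.057
```

```bash
python3 look.py .48 -.2 .15 w21; python3 - <<'E'
from h import *
for n in ["scene","side"]:
    p,d=vision.read_camera(n);P=pose(n)
    cv2.imwrite(f"pics/{n}9.png",p[:,:,::-1])
    for s in silhouettes(n,"objective_d"):
        c=cloud(n,d,s["pixels"],P); z=c[:,2]; t=c[z>np.percentile(z,98)-.003]
        print(n,round(s["conf"],2),np.round(s["at"]),t.mean(0).round(4))
a=cv2.imread("pics/scene9.png")[150:300,140:300];b=cv2.imread("pics/side9.png")[90:180,280:440]
cv2.imwrite("pics/f.png",np.vstack([cv2.resize(a,(400,375)),cv2.resize(b,(400,225))]))
E
```

```text
t 45.15 pos [ 0.3765 -0.257   0.1576] tool shift mm [114.5  29.3   7.7] f [ 0.1 -0.1 -0.6] op 0.057 rx,ry axis [0.729 0.685 0.001] [ 0.685 -0.729  0.001] down [ 0.001 -0.    -1.   ]
0.98 [464.  65.] 1651 [0.0187 0.0451 0.0469] [ 0.5292 -0.2648  0.0459] 994
0.85 [456. 134.] 1426 [0.0144 0.0443 0.0545] [ 0.4872 -0.3021  0.0537] 476
0.68 [466.   2.] 210 [0.0121 0.0207 0.0297] [ 0.5606 -0.2365  0.0297] 26
scene 0.77 [190. 191.] [ 0.4891 -0.2996  0.055 ]
scene 0.68 [210. 220.] [ 0.574  -0.2255  0.0635]
scene 0.63 [232. 235.] [ 0.616  -0.1885  0.0677]
side 0.64 [352. 130.] [ 0.5698 -0.227   0.0624]
side 0.53 [401. 117.] [ 0.4877 -0.3018  0.0543]
side 0.52 [379. 128.] [ 0.5298 -0.2642  0.0465]
side 0.41 [357. 137.] [ 0.6434 -0.1632  0.0385]
```

View pics/f.png

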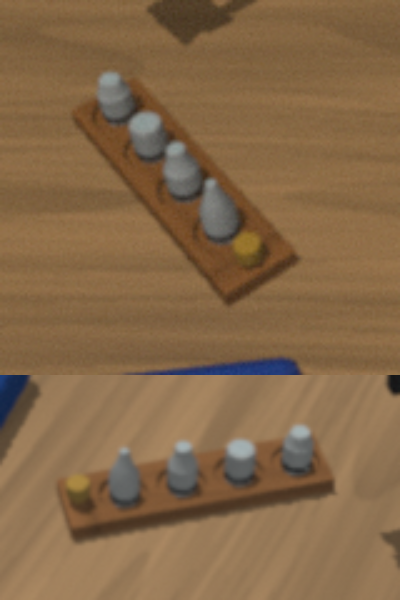

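View pics/w21.png

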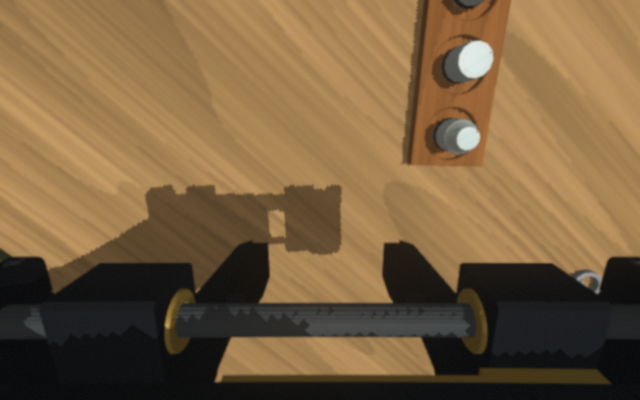

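All four stand upright in the wells: the order from the knob is d, c, a, b, the same as on the board. Nose heights are about 0.070, 0.062, 0.046 and 0.054 m, as expected.

```bash
python3 -c "
from workcell import arm
print(arm.hand_in())"
```

```text
the job is handed in; nothing more can be done
None
```

All four objectives are standing upright in the storage block's wells. The order from the brass knob is d, c, a, b, the same as on the service board. I handed the job in at about 45 s of the allowed 122 s.

**Setting down:** I lowered each one in steps of about 0.3–0.6 mm until the wrist felt contact, at about 3 to 8 N. I then released it, and the gripper was clear of everything before hand-in.

**Last checks:** Scene, side and wrist pictures all show the four upright and inside their wells. The nose heights measured with the wrist camera were:

| Objective | Measured (mm) | Expected (mm) |
|---|---|---|
| d | about 70 | 70 |
| c | about 62 | 62 |
| a | about 46 | 46 |
| b | about 54 | 54 |

In the final pictures the detector listed only some of the objectives from each camera: scene left out a, side left out d, and the wrist picture no longer had d in view. Side's one extra low-confidence hit was the brass knob. The scene and side positions differ by up to about 4 mm, well inside the 8.5 mm of play in each well. No other check failed.

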